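# Put the hot-air nozzles back on their rail in order of size

## Task

Put the four hot-air nozzles back on the nozzle rail, one over each pin with the hood fully down on the rail and roughly centred on its pin, in order of hood size: the smallest on the pin at the hot-air gun's end of the rail, the largest at the other end. Carry them upright without tipping any over, and leave them all standing free.

Things in the scene. Friction and masses are not known exactly. Their poses are not given: they have to be found in the camera images.
- nozzle_30_mid (a point): Smallest hot-air nozzle, bare steel, loose: square hood 30 x 30 mm, 30 mm high, open below (wall 1.8, 28 mm deep inside), flat on top; on it a round neck, 26 mm diameter, 34 mm long, black hole in its top; 64 mm high in all. Point: on the axis half-way up, 32 mm above the rim; the neck runs from 2 mm below it to 32 mm above. z up, x and y square to the hood. Grip the neck, fingertips above the hood.
- nozzle_39_mid (a point): Second smallest hot-air nozzle, bare steel, loose: square hood 39 x 39 mm, 30 mm high, open below (wall 1.8, 28 mm deep inside), flat on top; on it a round neck, 26 mm diameter, 34 mm long, black hole in its top; 64 mm high in all. Point: on the axis half-way up, 32 mm above the rim; the neck runs from 2 mm below it to 32 mm above. z up, x and y square to the hood. Grip the neck, fingertips above the hood.
- nozzle_48_mid (a point): Second largest hot-air nozzle, bare steel, loose: square hood 48 x 48 mm, 30 mm high, open below (wall 1.8, 28 mm deep inside), flat on top; on it a round neck, 26 mm diameter, 34 mm long, black hole in its top; 64 mm high in all. Point: on the axis half-way up, 32 mm above the rim; the neck runs from 2 mm below it to 32 mm above. z up, x and y square to the hood. Grip the neck, fingertips above the hood.
- nozzle_57_mid (a point): Largest hot-air nozzle, bare steel, loose: square hood 57 x 57 mm, 30 mm high, open below (wall 1.8, 28 mm deep inside), flat on top; on it a round neck, 26 mm diameter, 34 mm long, black hole in its top; 64 mm high in all. Point: on the axis half-way up, 32 mm above the rim; the neck runs from 2 mm below it to 32 mm above. z up, x and y square to the hood. Grip the neck, fingertips above the hood.
- pin_a: Fixed upright brass pin, 8 mm diameter, 20 mm high, an end one of four (a, b, c, d in order, 80 to 92 mm apart) on the middle line of the nozzle rail, a flat aluminium bar 72 x 350 mm, 12 mm high, with a dark slot. Origin: the pin's foot on the rail's top face, 12 mm above the table; z up, y along the rail from a to d. A seated nozzle's rim rests on the rail.
- pin_b: Fixed upright brass pin, 8 mm diameter, 20 mm high, an inner one of four (a, b, c, d in order, 80 to 92 mm apart) on the middle line of the nozzle rail, a flat aluminium bar 72 x 350 mm, 12 mm high, with a dark slot. Origin: the pin's foot on the rail's top face, 12 mm above the table; z up, y along the rail from a to d. A seated nozzle's rim rests on the rail.
- pin_c: Fixed upright brass pin, 8 mm diameter, 20 mm high, an inner one of four (a, b, c, d in order, 80 to 92 mm apart) on the middle line of the nozzle rail, a flat aluminium bar 72 x 350 mm, 12 mm high, with a dark slot. Origin: the pin's foot on the rail's top face, 12 mm above the table; z up, y along the rail from a to d. A seated nozzle's rim rests on the rail.
- pin_d: Fixed upright brass pin, 8 mm diameter, 20 mm high, an end one of four (a, b, c, d in order, 80 to 92 mm apart) on the middle line of the nozzle rail, a flat aluminium bar 72 x 350 mm, 12 mm high, with a dark slot. Origin: the pin's foot on the rail's top face, 12 mm above the table; z up, y along the rail from a to d. A seated nozzle's rim rests on the rail.
- gun_cradle: Fixed black cradle with the hot-air gun lying in it (grey handle, steel barrel towards the robot, 195 mm long, top 95 mm above the table). It stands beyond one end of the nozzle rail, either end; a solder reel with green flanges stands beyond the other. Origin: middle of the cradle's foot on the table, about 155 mm from the nearest pin.
There are look-alikes about, which are no part of the job. Leave any pink look-alike of the part that bears nozzle_57_mid alone.

How it is judged:
At the end, for the whole second after the job is handed in: Counted from the gun's end of the rail the pins carry the 30, 39, 48 and 57 mm nozzles in this order, each with its axis within 12 mm of its pin, its rim down on the rail (within 4 mm), upright within 0.1 rad, at rest and released (((horizontal distance between gun_cradle and pin_a below 0.22 m and horizontal distance between nozzle_30_mid and pin_a below 0.012 m and z of nozzle_30_mid in the frame of pin_a below 0.036 m and horizontal distance between nozzle_39_mid and pin_b below 0.012 m and z of nozzle_39_mid in the frame of pin_b below 0.036 m and horizontal distance between nozzle_48_mid and pin_c below 0.012 m and z of nozzle_48_mid in the frame of pin_c below 0.036 m and horizontal distance between nozzle_57_mid and pin_d below 0.012 m and z of nozzle_57_mid in the frame of pin_d below 0.036 m) or (horizontal distance between gun_cradle and pin_d below 0.22 m and horizontal distance between nozzle_30_mid and pin_d below 0.012 m and z of nozzle_30_mid in the frame of pin_d below 0.036 m and horizontal distance between nozzle_39_mid and pin_c below 0.012 m and z of nozzle_39_mid in the frame of pin_c below 0.036 m and horizontal distance between nozzle_48_mid and pin_b below 0.012 m and z of nozzle_48_mid in the frame of pin_b below 0.036 m and horizontal distance between nozzle_57_mid and pin_a below 0.012 m and z of nozzle_57_mid in the frame of pin_a below 0.036 m)) and angle between each of nozzle_30_mid, nozzle_39_mid, nozzle_48_mid, nozzle_57_mid's own z axis and vertical below 0.1 rad and height (world z) of each of nozzle_30_mid, nozzle_39_mid, nozzle_48_mid, nozzle_57_mid above 0.04 m and linear speed of each of nozzle_30, nozzle_39, nozzle_48, nozzle_57 below 0.01 m/s); the robot touches nothing.
It fails at once if a nozzle is tipped more than 0.7 rad from upright (angle between any of nozzle_30_mid, nozzle_39_mid, nozzle_48_mid, nozzle_57_mid's own z axis and vertical above 0.7 rad).
It also fails if it takes over 106 s, if anything falls off the work surface, if the arm or the gripper's body presses on something with over 40 N, if the wrist force passes 120 N, or if a joint passes its speed limit or range.

## Robot

A 6-joint arm with a two-finger parallel gripper is mounted at the origin on the work surface. World frame = base frame: x ahead of the robot, y to its left, z up, the work surface at z = 0. Lengths are in m, angles in rad, forces in N, time in s.
With the tool pointing down it reaches from about 0.35 to 0.775 m from the base axis. Payload 7.3 kg.
Tool frame: the origin (TCP) lies where the fingers leave the gripper's body, on its centre line; the fingertips stand 66 mm ahead of it and the grasp point (between the pads) lies 47 mm ahead of it (robot.tips_ahead is the distance from the TCP to the fingertips, in m); z points along the fingers, y is the line along which they close (so a half turn about z gives the same grasp; the last joint's range is limited). The gripper opens to 92 mm and grips with 3 to 60 N. Pads are 19 mm wide; open, the fingers measure 130 mm over their backs; the gripper's body (75 mm by 190 mm) begins 47 mm behind the grasp point.
Start: joints at [1.126, 0.342, 1.524, -0, 1.275, -0.146], TCP at [0.155, 0.502, 0.292] pointing down, gripper open.
Joint ranges: [-2.53, 2.53], [-0.77, 2.02], [0.04, 2.7], [-1, 4.14], [0.28, 2.66], [-3.11, 3.11]. Speed limits (rad/s): [2.57, 2.57, 3.14, 3.14, 3.14, 3.14].

## Interface

Orientations are given as [roll, pitch, yaw] about the fixed x, y, z axes, in that order (R = Rz(yaw) Ry(pitch) Rx(roll)).
In Python, from cell import robot gives the robot as it stands.
- The arm moves only by the shell command python3 -m inch 'ROWS' [FORCE]. ROWS is a JSON object of lists of equal length, an entry for each row: "travel": the shift along the tool's x, y, z in mm, a list of three; "turn": the turn about the tool's z in units of 5 degrees (1.0 is 5 degrees); "claw": the closure, from -1 (fully open) to 1 (shut). A call has 1 to 12 rows; each row is the pose to reach, as a shift and turn from the pose commanded when the call began, along the tool's axes at that moment; what a row does not reach only later rows make up. A row lasts 1/10 s, in which the tool goes at most 50 mm and 8.59 degrees, less where a joint would pass 70% of its speed; a pose out of reach is approached as far as the arm can. A call with a gripper value outside its range is refused whole. The fingers move at their own pace and stop on an object; FORCE is the grip in N (left out, the last holds). Time passes only in rows, so rows that repeat a pose let the fingers close. It gives the time, the measured TCP pose, the force, the opening and the grip force at its end, in the units of the state.
- robot.observe(): the state, without advancing time (a new reading comes with each control period).
- robot.read_camera(name): name is "scene" or "side" or "wrist"; returns a dict with "pixels" (480x640x3 uint8, red, green, blue), "fx", "fy", "cx", "cy" (pixels), "k1" (the pictures are not rectified: a ray, as slopes to the right and down, at radius r is drawn at 1 + k1 r^2 times it, then the intrinsics apply), "cam_to_world" (4x4, takes a point from camera to world coordinates). Camera axes: x right, y down, z forward; pixel columns grow to the right and rows downward; lengths in m; the calibration is good to about 2 mm. A picture is of the moment at which its call begins. There is no depth.
- robot.hand_in(): hands the job in; it is judged then, once.
The state is a dict: "time": time; "qpos": joint angles; "qvel": joint speeds; "joint_efforts": joint torques, N m; "tool_pos": TCP position; "tool_rot": TCP orientation; "contact_force": force on the tool from outside, world axes, zero at the start; "torque": the same for the moment, N m; "opening": finger opening in m; "grip_force": force on a finger pad.
Only numpy, scipy, OpenCV 4.12 (cv2) and the standard library are available. Lean on these libraries where they do the work, as an engineer would, in place of code of your own. Each camera call takes 0.05 s, during which the arm holds its last target. There are 200 camera calls.

## Working session

There is one attempt and no reset: what is moved stays moved. The work goes in short steps, Python scripts to look and compute and a shell command to move; the robot and the scene stay as the last step left them, time stands still between calls to the robot, and variables do not carry over. Pictures are saved under pics/ and viewed, at most 14 in all, crops included, and the job is handed in when it is done.

```bash
mkdir -p pics
cat > h.py <<'E'
import numpy as np, cv2, pickle
from cell import robot
def snap(n,f):
    c=robot.read_camera(n); pickle.dump(c,open(f'pics/{f}.pkl','wb')); cv2.imwrite(f'pics/{f}.png',c['pixels'][:,:,::-1]); return c
def load(f): return pickle.load(open(f'pics/{f}.pkl','rb'))
def crop(f,x,y,w,h,s,out): 
    im=cv2.imread(f'pics/{f}.png')[y:y+h,x:x+w]; cv2.imwrite(f'pics/{out}.png',cv2.resize(im,None,fx=s,fy=s,interpolation=cv2.INTER_CUBIC))
def at(c,u,v,z):
    d=np.array([(u-c['cx'])/c['fx'],(v-c['cy'])/c['fy']]); s=d.copy()
    for _ in range(20): s=d/(1+c['k1']*(s@s))
    T=np.array(c['cam_to_world']); r=T[:3,:3]@[s[0],s[1],1]; o=T[:3,3]
    return (o+r*(z-o[2])/r[2]).round(4)
def proj(c,p):
    T=np.array(c['cam_to_world']); q=T[:3,:3].T@(np.array(p)-T[:3,3]); s=q[:2]/q[2]; s=s*(1+c['k1']*(s@s))
    return s*[c['fx'],c['fy']]+[c['cx'],c['cy']]
E
python3 - <<'E'
from h import *
for n in ('scene','side','wrist'):
    c=snap(n,n+'0'); print(n,c['fx'],c['k1'],np.array(c['cam_to_world']).round(3).tolist())
print(robot.observe())
a=[cv2.imread(f'pics/{n}0.png') for n in('scene','side')]
E
```

```text
scene 451.30833273947917 0.03647370570509682 [[0.732, 0.504, -0.458, 1.004], [0.681, -0.552, 0.481, -0.454], [-0.01, -0.664, -0.748, 0.791], [0.0, 0.0, 0.0, 1.0]]
side 581.0475924297635 -0.0033061014424433325 [[0.931, -0.274, 0.24, 0.276], [-0.364, -0.695, 0.62, -0.686], [-0.003, -0.665, -0.747, 0.884], [0.0, 0.0, 0.0, 1.0]]
wrist 408.7288519831554 -0.057097760116740115 [[0.295, 0.918, 0.264, 0.083], [0.955, -0.283, -0.083, 0.523], [-0.002, 0.277, -0.961, 0.384], [0.0, 0.0, 0.0, 1.0]]
{'time': 0.15, 'qpos': array([ 1.12602161e+00,  3.42576623e-01,  1.52476168e+00, -2.37114715e-05,
        1.27537886e+00, -1.46000360e-01]), 'qvel': array([ 8.17398851e-05, -1.54393563e-03, -3.59138303e-03, -2.53194418e-03,
       -6.49350528e-04, -8.64045347e-04]), 'joint_efforts': array([ 1.45996099e-03, -4.31471336e+01, -2.44353729e+01,  7.16480822e-02,
        5.38470119e-02, -1.21672342e-04]), 'tool_pos': array([0.15442632, 0.50155449, 0.29170986]), 'tool_rot': array([-3.14047681e+00, -1.41160858e-04,  2.84282514e+00]), 'contact_force': array([-0.62031458, -0.42871413,  0.5729375 ]), 'torque': array([-0.01089594,  0.01380188,  0.02426696]), 'grip_force': 0.0, 'opening': 0.09186080823324612}
```

View pics/scene0.png

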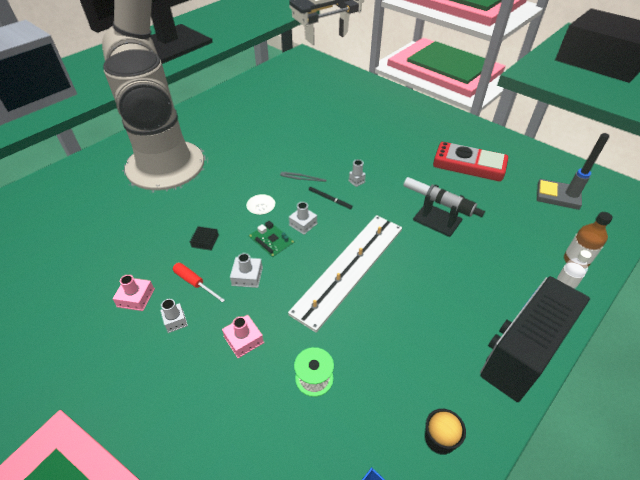

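View pics/side0.png

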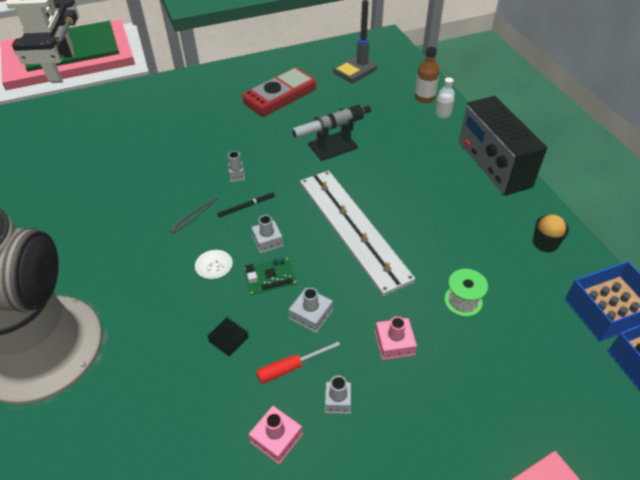

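Scene and side show four steel nozzles (side view necks at about (234,157), (266,224), (311,297), (338,385)). The two pink ones are look-alikes. The rail has its gun end at the top and the reel at the bottom. I'll enlarge both views.

Run:
```python
from h import *
crop('side0',210,140,220,165,3.6,'s1'); crop('side0',240,260,130,160,3.7,'s2'); crop('scene0',280,205,130,130,4.5,'c1')
```

```text
(no output)
```

View pics/s1.png

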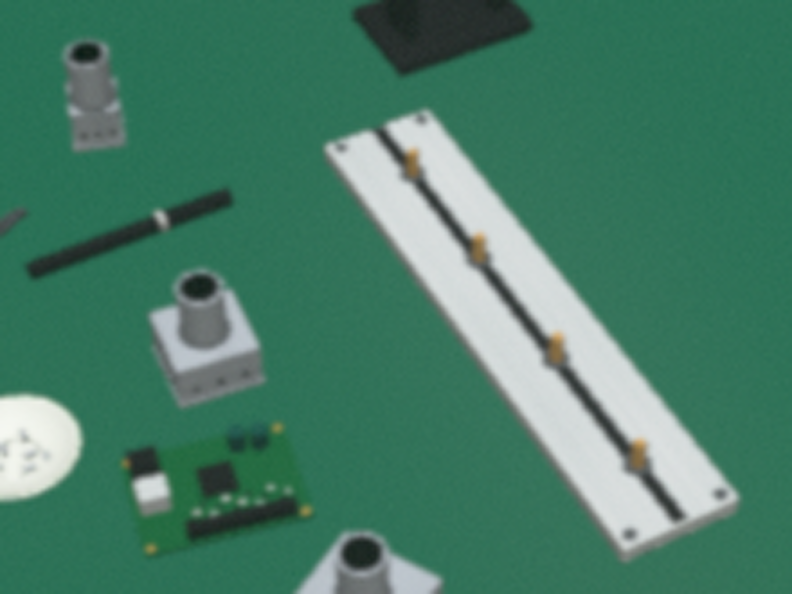

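View pics/s2.png

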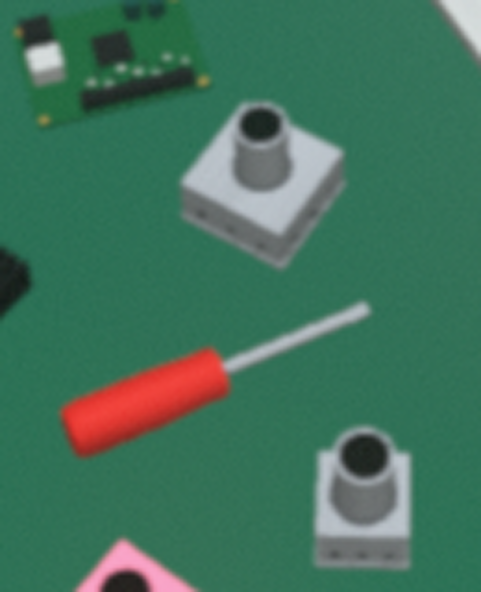

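View pics/c1.png

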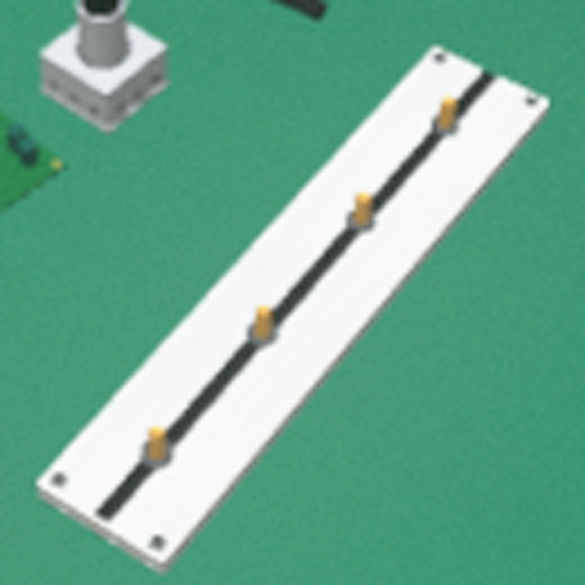

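Run:
```python
from h import *
S=load('side0');C=load('scene0')
f1=lambda x,y:(210+x/3.6,140+y/3.6); f2=lambda x,y:(240+x/3.7,260+y/3.7); fc=lambda x,y:(280+x/4.5,205+y/4.5)
print('pins')
sb=[(412,172),(478,258),(555,358),(637,462)];st=[(412,153),(479,237),(557,336),(639,441)]
cb=[(446,125),(361,222),(262,336),(156,453)];ct=[(449,100),(363,197),(263,310),(157,430)]
P=[]
for a,b,c,d in zip(sb,st,cb,ct):
    q=[at(S,*f1(*a),.012)[:2],at(S,*f1(*b),.032)[:2],at(C,*fc(*c),.012)[:2],at(C,*fc(*d),.032)[:2]]
    print([x.tolist() for x in q]); P.append(np.mean(q,0))
P=np.array(P);print(P.round(4),np.linalg.norm(np.diff(P,axis=0),axis=1))
print('holes')
for n,(u,v),s in (('30',f1(86,54),(358,163)),('48',f1(199,288),(302,206)),('57',f2(261,124),(244,258)),('57b',f1(360,552),(244,258)),('39',f2(364,455),(168,302))):
    p=at(S,u,v,.064);print(n,p,at(C,*s,.064),proj(C,p).round(1),np.hypot(*p[:2]).round(3))
def sq(n,pts):
    q=[at(S,*p,.030)[:2] for p in pts]; e=np.diff(np.array(q+q[:1]),axis=0)
    print(n,np.linalg.norm(e,axis=1).round(4),(np.degrees(np.arctan2(e[:,1],e[:,0]))).round(1),np.mean(q,0))
sq('48',[f1(*p) for p in((150,318),(237,290),(262,352),(172,372))])
sq('57',[f2(*p) for p in((182,184),(240,103),(343,153),(282,236))])
sq('39',[f2(*p) for p in((317,453),(410,455),(410,540),(317,538))])
sq('30',[f1(*p) for p in((71,117),(124,111))])
print(proj(S,[.155,.502,.29]))
```

```text
pins
[[0.6093, 0.1813], [0.6076, 0.1768], [0.6105, 0.1843], [0.6108, 0.1832]]
[[0.6186, 0.0991], [0.6178, 0.0965], [0.62, 0.1018], [0.6203, 0.1009]]
[[0.6288, 0.0111], [0.6283, 0.0095], [0.6306, 0.0133], [0.6304, 0.0133]]
[[0.6394, -0.0732], [0.6382, -0.0748], [0.6389, -0.0707], [0.6401, -0.0711]]
[[ 0.6096  0.1814]
 [ 0.6192  0.0996]
 [ 0.6295  0.0118]
 [ 0.6392 -0.0724]] [0.08238915 0.0883831  0.08479801]
holes
30 [0.4439 0.2984 0.064 ] [0.4458 0.3018 0.064 ] [356.6 163.3] 0.535
48 [0.4489 0.0866 0.064 ] [0.4508 0.089  0.064 ] [300.7 206.1] 0.457
57 [ 0.4694 -0.112   0.064 ] [ 0.4712 -0.1087  0.064 ] [242.2 258.5] 0.483
57b [ 0.4687 -0.1113  0.064 ] [ 0.4712 -0.1087  0.064 ] [242.3 258.1] 0.482
39 [ 0.4499 -0.2888  0.064 ] [ 0.447  -0.2824  0.064 ] [166.1 304.9] 0.535
48 [0.0519 0.0497 0.0505 0.0429] [  3.  -92.1 175.3  89.6] [0.449175 0.0848  ]
57 [0.0554 0.0593 0.056  0.0568] [  39.9  -52.3 -142.8  127.1] [ 0.468575 -0.1131  ]
39 [0.0406 0.0396 0.0394 0.0397] [ -22.9 -113.1  157.3   68.6] [ 0.4496  -0.29015]
30 [0.0323 0.0323] [-11.8 168.2] [0.4424 0.2819]
[51.64971623 39.53321991]
```

Edges measured: about 30, 39, 48 and 57 mm. Pin pitches of 82, 88 and 85 mm agree with the spec, and the two cameras agree to about 3 mm, so I'll average them. The gun is beyond the first pin (y=0.18), so 30 goes there.

```bash
cat >> h.py <<'E'
N={'30':(.445,.300),'39':(.4485,-.2865),'48':(.450,.088),'57':(.470,-.110)}
P={'30':(.6096,.1814),'39':(.6192,.0996),'48':(.6295,.0118),'57':(.6392,-.0724)}
def to(x,y,z):
    from scipy.spatial.transform import Rotation as Q
    o=robot.observe(); return (Q.from_euler('xyz',o['tool_rot']).as_matrix().T@(np.array([x,y,z])-o['tool_pos'])*1000).round(1)
E
python3 - <<'E'
from h import *
from scipy.spatial.transform import Rotation as Q
print(to(*N['30'],.17),to(*N['30'],.100))
R=Q.from_euler('xyz',robot.observe()['tool_rot']).as_matrix()
for k in ('30','39','48','57'): print(k,'N->P',(R.T@[*np.subtract(P[k],N[k]),0]*1000).round(1))
for a,b in (('30','39'),('39','48'),('48','57')): print('P',a,'->N',b,(R.T@[*np.subtract(N[b],P[a]),0]*1000).round(1))
E
```

```text
[-337.  -107.   121.8] [-337.1 -106.9  191.8]
30 N->P [-192.2  -64.9    0. ]
39 N->P [-49.5 419.2  -0.5]
48 N->P [-194.  -20.   -0.]
57 N->P [-1.506e+02  8.570e+01 -1.000e-01]
P 30 ->N 39 [  16.2 -494.6    0.6]
P 39 ->N 48 [ 1.583e+02 -6.090e+01  1.000e-01]
P 48 ->N 57 [ 116.6 -163.4    0.2]
```

```bash
python3 -m inch '{"travel":[[-40,-13,0],[-80,-25,10],[-120,-38,20],[-160,-51,35],[-200,-64,50],[-240,-76,70],[-280,-89,90],[-310,-98,105],[-337,-107,120],[-337,-107,120],[-337,-107,120],[-337,-107,120]],"turn":[0,0,0,0,0,0,0,0,0,0,0,0],"claw":[-1,-1,-1,-1,-1,-1,-1,-1,-1,-1,-1,-1]}' 20; python3 -c "
from h import *
print(to(*N['30'],.1)); snap('wrist','w1')"
```

```text
time: 1.35
tool_pos: [0.4445, 0.3009, 0.1726]
tool_rot: [3.141, -0.0, 2.843]
contact_force: [0.7, 0.8, 0.3]
opening: 0.0918
grip_force: 0.0
[-0.7 -0.7 72.6]
```

View pics/w1.png

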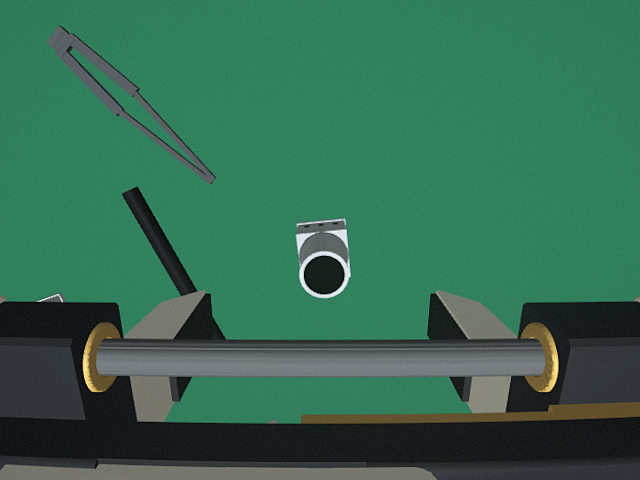

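The wrist view shows the 30 nozzle's hole at (325,275), between the fingers. I'll check its position.

```bash
python3 -c "
from h import *
c=load('w1');p=at(c,325,274.5,.064);print(p,to(*p[:2],.1))"
```

```text
[0.443  0.3031 0.064 ] [ 2.   1.5 72.8]
```

```bash
python3 -m inch '{"travel":[[1,1,25],[1,1,45],[1,1,60],[1,1,72],[1,1,72],[1,1,72],[1,1,72],[1,1,72],[1,1,72],[1,1,72],[1,1,72],[1,1,72]],"turn":[0,0,0,0,0,0,0,0,0,0,0,0],"claw":[-1,-1,-1,-1,-1,1,1,1,1,1,1,1]}' 20
```

```text
time: 2.6
tool_pos: [0.4445, 0.3015, 0.1003]
tool_rot: [3.141, 0.0, 2.843]
contact_force: [0.6, -0.0, -0.2]
opening: 0.0403
grip_force: 0.0
```

Fingers are still closing, so I'll finish the grip, then lift.

```bash
python3 -m inch '{"travel":[[0,0,0],[0,0,0],[0,0,0],[0,0,0],[0,0,0],[0,0,-5],[0,0,-20],[0,0,-45],[0,0,-75],[0,0,-100],[0,0,-100],[0,0,-100]],"turn":[0,0,0,0,0,0,0,0,0,0,0,0],"claw":[1,1,1,1,1,1,1,1,1,1,1,1]}' 20; python3 -c "
from h import *
print(to(*P['30'],.2),to(*P['30'],.1125))"
```

```text
time: 3.8
tool_pos: [0.4444, 0.3015, 0.2005]
tool_rot: [3.141, 0.001, 2.843]
contact_force: [0.4, 0.2, -0.8]
opening: 0.0259
grip_force: 20.0
[-193.3  -66.2    0.6] [-193.2  -66.2   88.1]
```

```bash
python3 -m inch '{"travel":[[-15,-5,0],[-45,-15,0],[-80,-27,0],[-115,-39,0],[-150,-51,0],[-178,-61,0],[-194,-66,0],[-194,-66,0],[-194,-66,0],[-194,-66,10],[-194,-66,30],[-194,-66,45]],"turn":[0,0,0,0,0,0,0,0,0,0,0,0],"claw":[1,1,1,1,1,1,1,1,1,1,1,1]}'; python3 -m inch '{"travel":[[0,0,0],[0,0,10],[0,0,20],[0,0,28],[0,0,35],[0,0,39],[0,0,41],[0,0,42],[0,0,42]],"turn":[0,0,0,0,0,0,0,0,0],"claw":[1,1,1,1,1,1,1,1,1]}'
```

```text
time: 5.0
tool_pos: [0.6091, 0.1822, 0.1537]
tool_rot: [-3.141, -0.001, 2.844]
contact_force: [-0.0, 0.6, -0.3]
opening: 0.0253
grip_force: 20.0
time: 5.9
tool_pos: [0.6105, 0.1814, 0.1134]
tool_rot: [3.141, 0.0, 2.843]
contact_force: [0.6, -0.7, 0.3]
opening: 0.0255
grip_force: 20.0
```

```bash
python3 -m inch '{"travel":[[0,0,1],[0,0,1],[0,0,1],[0,0,1],[0,0,1],[0,0,1],[0,0,1],[0,0,-20],[0,0,-50],[0,0,-90],[0,0,-100],[0,0,-100]],"turn":[0,0,0,0,0,0,0,0,0,0,0,0],"claw":[1,1,-0.2,-0.2,-0.2,-0.2,-0.2,-0.2,-0.2,-0.2,-0.2,-0.2]}'; python3 -c "
from h import *
print(to(*N['39'],.2)); snap('wrist','w2')"
```

```text
time: 7.1
tool_pos: [0.6112, 0.1815, 0.2154]
tool_rot: [3.14, 0.004, 2.843]
contact_force: [-0.3, 0.4, 0.4]
opening: 0.0551
grip_force: 0.0
[  17.8 -495.2   14.3]
```

View pics/w2.png

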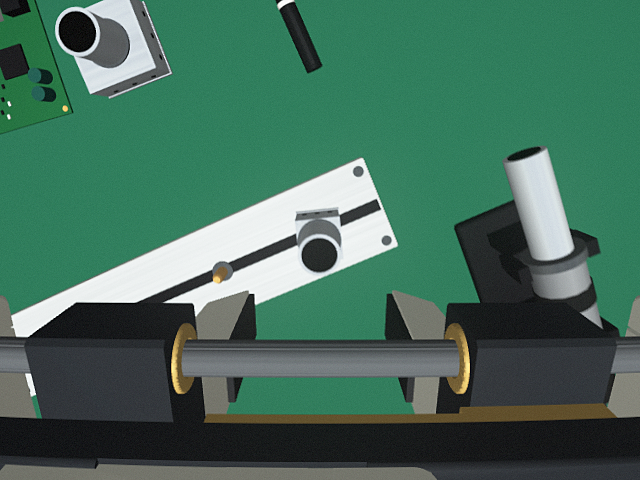

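The 30 stands over its pin (hole at (320,255), rim flat). I'll move on to the 39.

```bash
python3 -c "
from h import *
c=load('w2');print(at(c,320,255,.076),at(c,223,270,.012),at(c,218,278,.032))"
python3 -m inch '{"travel":[[1,-20,0],[3,-65,5],[5,-115,10],[7,-165,14],[9,-215,14],[10,-265,14],[12,-315,14],[14,-365,14],[15,-410,14],[16,-450,14],[17,-480,14],[18,-495,14]],"turn":[0,0,0,0,0,0,0,0,0,0,0,0],"claw":[-0.5,-0.5,-0.5,-0.5,-0.5,-0.5,-0.5,-0.5,-0.5,-0.5,-0.5,-0.5]}' 
python3 -m inch '{"travel":[[0,0,0],[0,0,10],[0,0,30],[0,0,30],[0,0,30],[0,0,30]],"turn":[0,0,0,0,0,0],"claw":[-0.5,-0.5,-0.5,-0.5,-0.5,-0.5]}' 
python3 -c "
from h import *
print(to(*N['39'],.1)); snap('wrist','w3')"
```

```text
[0.6083 0.1817 0.076 ] [0.6169 0.1011 0.012 ] [0.6163 0.1023 0.032 ]
time: 8.35
tool_pos: [0.4459, -0.2881, 0.1973]
tool_rot: [3.14, -0.003, 2.84]
contact_force: [0.4, -0.1, -0.1]
opening: 0.0691
grip_force: 0.0
time: 8.95
tool_pos: [0.4481, -0.2858, 0.1697]
tool_rot: [-3.141, 0.001, 2.844]
contact_force: [-0.2, 0.0, -0.1]
opening: 0.0686
grip_force: 0.0
[-0.5 -0.5 69.7]
```

View pics/w3.png

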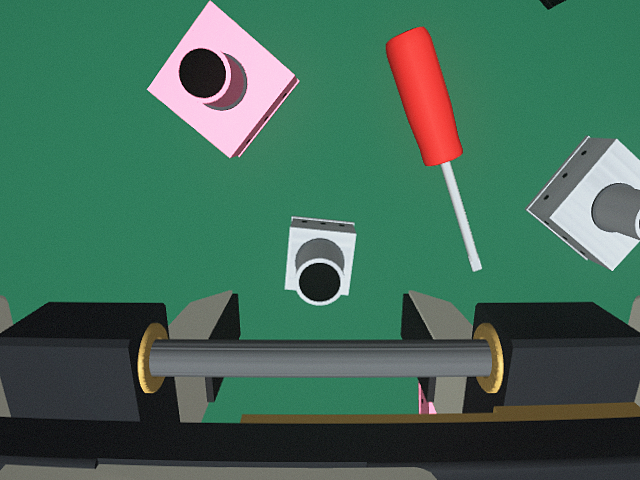

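The 39's hole is at (320,283), centred between the fingers. I'll check it, along with the clearance to the pink ones.

```bash
python3 -c "
from h import *
c=load('w3');p=at(c,320,283,.064);print(p,to(*p[:2],.1))
S=load('side0')
for u,v in((397,325),(274,422)):p=at(S,u,v,.064);print(p,to(*p[:2],.1))"
```

```text
[ 0.4493 -0.2872  0.064 ] [-1.4 -0.8 69.9]
[ 0.5813 -0.226   0.064 ] [-109.7   96.5   70. ]
[ 0.3374 -0.3127  0.064 ] [ 98.1 -58.   69.8]
```

```bash
python3 -m inch '{"travel":[[-1,-1,25],[-1,-1,45],[-1,-1,60],[-1,-1,69],[-1,-1,69],[-1,-1,69],[-1,-1,69],[-1,-1,69],[-1,-1,69],[-1,-1,69],[-1,-1,69],[-1,-1,69]],"turn":[0,0,0,0,0,0,0,0,0,0,0,0],"claw":[-0.5,-0.5,-0.5,-0.5,-0.5,1,1,1,1,1,1,1]}' 20; python3 -m inch '{"travel":[[0,0,0],[0,0,0],[0,0,0],[0,0,0],[0,0,0],[0,0,-5],[0,0,-20],[0,0,-45],[0,0,-75],[0,0,-110],[0,0,-110],[0,0,-110]],"turn":[0,0,0,0,0,0,0,0,0,0,0,0],"claw":[1,1,1,1,1,1,1,1,1,1,1,1]}' 20; python3 -c "
from h import *
print(to(*P['39'],.1125))"
```

```text
time: 10.2
tool_pos: [0.4482, -0.2876, 0.1002]
tool_rot: [3.141, 0.0, 2.843]
contact_force: [0.0, -0.5, 0.9]
opening: 0.0256
grip_force: 20.0
time: 11.4
tool_pos: [0.4482, -0.2877, 0.2108]
tool_rot: [-3.141, 0.001, 2.843]
contact_force: [0.3, -0.3, -0.8]
opening: 0.0256
grip_force: 20.0
[-49.3 420.6  98.1]
```

```bash
python3 -m inch '{"travel":[[-2,15,0],[-6,50,0],[-11,95,0],[-16,140,0],[-22,185,0],[-27,230,0],[-32,275,0],[-37,320,0],[-42,360,0],[-46,395,0],[-48,415,0],[-48,421,0]],"turn":[0,0,0,0,0,0,0,0,0,0,0,0],"claw":[1,1,1,1,1,1,1,1,1,1,1,1]}'; python3 -m inch '{"travel":[[0,0,0],[0,0,0],[0,0,0],[0,0,10],[0,0,30],[0,0,50],[0,0,50],[0,0,50]],"turn":[0,0,0,0,0,0,0,0],"claw":[1,1,1,1,1,1,1,1]}'; python3 -c "
from h import *
print(to(*P['39'],.1125))"
```

```text
time: 12.6
tool_pos: [0.6174, 0.1038, 0.2082]
tool_rot: [-3.141, -0.003, 2.846]
contact_force: [-0.3, 0.2, -0.6]
opening: 0.0253
grip_force: 20.0
time: 13.4
tool_pos: [0.6179, 0.1001, 0.1601]
tool_rot: [-3.141, -0.001, 2.842]
contact_force: [0.5, 0.6, 0.4]
opening: 0.0257
grip_force: 20.0
[-1.4 -0.  47.6]
```

```bash
python3 -m inch '{"travel":[[0,0,8],[0,0,18],[0,0,28],[0,0,36],[0,0,42],[0,0,45],[0,0,47],[0,0,48],[0,0,48]],"turn":[0,0,0,0,0,0,0,0,0],"claw":[1,1,1,1,1,1,1,1,1]}'; python3 -m inch '{"travel":[[0,0,0],[0,0,0],[0,0,0],[0,0,0],[0,0,0],[0,0,0],[0,0,-20],[0,0,-50],[0,0,-90],[0,0,-90],[0,0,-90],[0,0,-90]],"turn":[0,0,0,0,0,0,0,0,0,0,0,0],"claw":[-0.2,-0.2,-0.2,-0.2,-0.2,-0.2,-0.2,-0.2,-0.2,-0.2,-0.2,-0.2]}'; python3 -c "
from h import *
print(to(*N['48'],.17))"
```

```text
time: 14.3
tool_pos: [0.6182, 0.1006, 0.1125]
tool_rot: [3.141, 0.001, 2.843]
contact_force: [-0.4, 0.3, -1.0]
opening: 0.0254
grip_force: 20.0
time: 15.5
tool_pos: [0.6173, 0.1005, 0.2011]
tool_rot: [-3.141, -0.002, 2.843]
contact_force: [0.4, -0.9, -0.8]
opening: 0.0552
grip_force: 0.0
[156.2 -61.2  31.4]
```

```bash
python3 -m inch '{"travel":[[15,-6,0],[45,-18,0],[80,-31,0],[115,-45,5],[140,-55,15],[157,-61,31],[157,-61,31],[157,-61,31],[157,-61,31]],"turn":[0,0,0,0,0,0,0,0,0],"claw":[-0.5,-0.5,-0.5,-0.5,-0.5,-0.5,-0.5,-0.5,-0.5]}'; python3 -c "
from h import *
print(to(*N['48'],.1));snap('wrist','w4')"
```

```text
time: 16.4
tool_pos: [0.4514, 0.0885, 0.1715]
tool_rot: [3.141, 0.001, 2.843]
contact_force: [0.5, 0.6, -0.3]
opening: 0.0687
grip_force: 0.0
[ 1.3 -0.9 71.5]
```

View pics/w4.png

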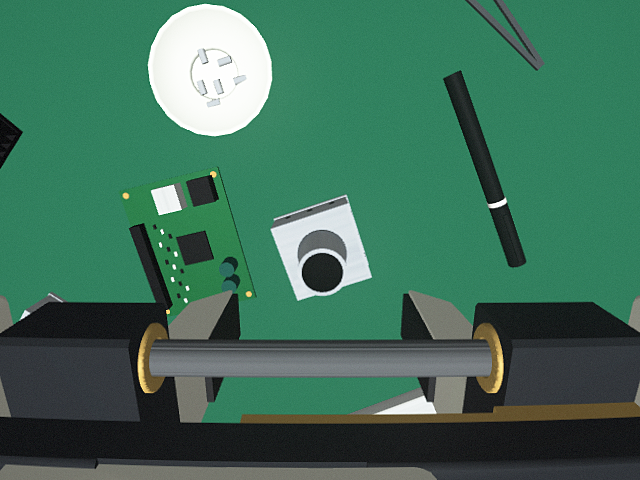

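The 48's hole is at (322,272), about 2 mm off in tool x. I'll grasp it.

```bash
python3 -m inch '{"travel":[[2,0,25],[2,0,45],[2,0,60],[2,0,71],[2,0,71],[2,0,71],[2,0,71],[2,0,71],[2,0,71],[2,0,71],[2,0,71],[2,0,71]],"turn":[0,0,0,0,0,0,0,0,0,0,0,0],"claw":[-0.5,-0.5,-0.5,-0.5,-0.5,1,1,1,1,1,1,1]}' 20; python3 -m inch '{"travel":[[0,0,0],[0,0,0],[0,0,0],[0,0,0],[0,0,0],[0,0,-5],[0,0,-20],[0,0,-45],[0,0,-75],[0,0,-105],[0,0,-105],[0,0,-105]],"turn":[0,0,0,0,0,0,0,0,0,0,0,0],"claw":[1,1,1,1,1,1,1,1,1,1,1,1]}' 20; python3 -c "
from h import *
print(to(*P['48'],.1125))"
```

```text
time: 17.65
tool_pos: [0.4481, 0.0891, 0.1004]
tool_rot: [3.141, 0.0, 2.843]
contact_force: [0.2, 1.2, 1.8]
opening: 0.0254
grip_force: 20.0
time: 18.85
tool_pos: [0.4479, 0.089, 0.2054]
tool_rot: [3.141, 0.001, 2.843]
contact_force: [-0.2, -0.7, -1.0]
opening: 0.0256
grip_force: 20.0
[-196.2  -20.3   93. ]
```

```bash
python3 -m inch '{"travel":[[-15,-2,0],[-45,-5,0],[-80,-8,0],[-115,-12,0],[-150,-16,0],[-180,-19,0],[-196,-20,0],[-196,-20,0],[-196,-20,0],[-196,-20,10],[-196,-20,30],[-196,-20,45]],"turn":[0,0,0,0,0,0,0,0,0,0,0,0],"claw":[1,1,1,1,1,1,1,1,1,1,1,1]}'; python3 -m inch '{"travel":[[0,0,0],[0,0,10],[0,0,20],[0,0,30],[0,0,38],[0,0,43],[0,0,46],[0,0,48],[0,0,48]],"turn":[0,0,0,0,0,0,0,0,0],"claw":[1,1,1,1,1,1,1,1,1]}'; python3 -c "
from h import *
print(to(*P['48'],.1125))"
```

```text
time: 20.05
tool_pos: [0.6281, 0.0129, 0.1587]
tool_rot: [-3.141, -0.002, 2.843]
contact_force: [0.2, 0.2, -1.8]
opening: 0.026
grip_force: 20.0
time: 20.95
tool_pos: [0.6297, 0.0123, 0.1126]
tool_rot: [3.141, 0.001, 2.843]
contact_force: [-0.1, -0.6, -1.9]
opening: 0.0258
grip_force: 20.0
[ 0.1 -0.5  0.1]
```

```bash
python3 -m inch '{"travel":[[0,0,0],[0,0,0],[0,0,0],[0,0,0],[0,0,0],[0,0,0],[0,0,-20],[0,0,-50],[0,0,-90],[0,0,-90],[0,0,-90],[0,0,-90]],"turn":[0,0,0,0,0,0,0,0,0,0,0,0],"claw":[-0.2,-0.2,-0.2,-0.2,-0.2,-0.2,-0.2,-0.2,-0.2,-0.2,-0.2,-0.2]}'; python3 -m inch '{"travel":[[12,-16,0],[35,-50,0],[60,-84,0],[85,-118,5],[105,-147,15],[117,-164,32],[117,-164,32],[117,-164,32],[117,-164,32]],"turn":[0,0,0,0,0,0,0,0,0],"claw":[-0.5,-0.5,-0.5,-0.5,-0.5,-0.5,-0.5,-0.5,-0.5]}'; python3 -c "
from h import *
print(to(*N['57'],.1));snap('wrist','w5')"
```

```text
time: 22.15
tool_pos: [0.6289, 0.0123, 0.2011]
tool_rot: [-3.141, -0.002, 2.843]
contact_force: [0.6, -0.1, -1.2]
opening: 0.0548
grip_force: 0.0
time: 23.05
tool_pos: [0.4704, -0.1097, 0.1704]
tool_rot: [3.141, 0.001, 2.843]
contact_force: [1.0, 0.4, 0.7]
opening: 0.0691
grip_force: 0.0
[ 0.3 -0.5 70.4]
```

View pics/w5.png

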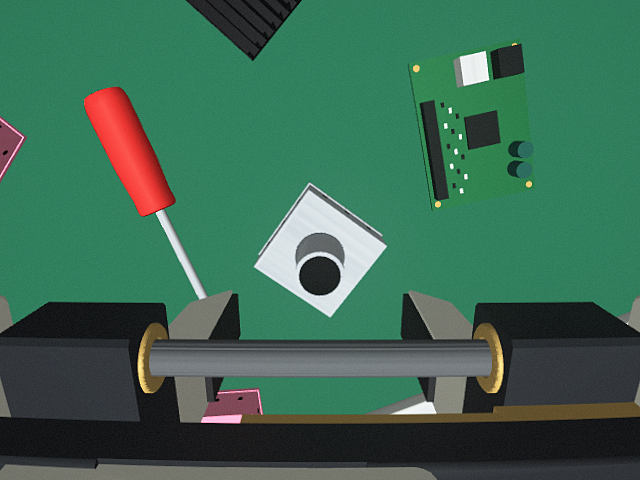

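The 57's hole is at (320,276), within about 1 mm of centre. I'll grasp it.

```bash
python3 -m inch '{"travel":[[1,0,25],[1,0,45],[1,0,60],[1,0,70],[1,0,70],[1,0,70],[1,0,70],[1,0,70],[1,0,70],[1,0,70],[1,0,70],[1,0,70]],"turn":[0,0,0,0,0,0,0,0,0,0,0,0],"claw":[-0.5,-0.5,-0.5,-0.5,-0.5,1,1,1,1,1,1,1]}' 20; python3 -m inch '{"travel":[[0,0,0],[0,0,0],[0,0,0],[0,0,0],[0,0,0],[0,0,-5],[0,0,-20],[0,0,-45],[0,0,-75],[0,0,-105],[0,0,-105],[0,0,-105]],"turn":[0,0,0,0,0,0,0,0,0,0,0,0],"claw":[1,1,1,1,1,1,1,1,1,1,1,1]}' 20; python3 -c "
from h import *
print(to(*P['57'],.1125))"
```

```text
time: 24.3
tool_pos: [0.4685, -0.1098, 0.1004]
tool_rot: [3.142, 0.0, 2.843]
contact_force: [-1.1, -0.8, 1.6]
opening: 0.025
grip_force: 20.0
time: 25.5
tool_pos: [0.4683, -0.1097, 0.2053]
tool_rot: [3.142, 0.001, 2.843]
contact_force: [0.0, -0.5, -1.8]
opening: 0.0255
grip_force: 20.0
[-152.3   85.9   92.9]
```

```bash
python3 -m inch '{"travel":[[-12,7,0],[-37,21,0],[-65,37,0],[-95,54,0],[-125,70,0],[-145,82,0],[-152,86,0],[-152,86,0],[-152,86,0],[-152,86,10],[-152,86,30],[-152,86,45]],"turn":[0,0,0,0,0,0,0,0,0,0,0,0],"claw":[1,1,1,1,1,1,1,1,1,1,1,1]}'; python3 -m inch '{"travel":[[0,0,0],[0,0,10],[0,0,20],[0,0,30],[0,0,38],[0,0,43],[0,0,46],[0,0,48],[0,0,48]],"turn":[0,0,0,0,0,0,0,0,0],"claw":[1,1,1,1,1,1,1,1,1]}'; python3 -c "
from h import *
print(to(*P['57'],.1125))"
```

```text
time: 26.7
tool_pos: [0.6378, -0.0726, 0.159]
tool_rot: [-3.142, -0.001, 2.842]
contact_force: [-0.1, -0.4, -1.4]
opening: 0.0252
grip_force: 20.0
time: 27.6
tool_pos: [0.6392, -0.0723, 0.1126]
tool_rot: [3.141, 0.001, 2.843]
contact_force: [0.1, 0.8, -1.6]
opening: 0.0259
grip_force: 20.0
[-0.  -0.1  0.1]
```

```bash
python3 -m inch '{"travel":[[0,0,0],[0,0,0],[0,0,0],[0,0,0],[0,0,0],[0,0,0],[0,0,-20],[0,0,-50],[0,0,-90],[0,0,-110],[0,0,-110],[0,0,-110]],"turn":[0,0,0,0,0,0,0,0,0,0,0,0],"claw":[-0.2,-0.2,-0.2,-0.2,-0.2,-0.2,-0.2,-0.2,-0.2,-0.2,-0.2,-0.2]}'; python3 -m inch '{"travel":[[20,0,0],[60,0,0],[100,0,0],[140,0,0],[170,0,0],[190,0,0],[200,0,0],[200,0,0],[200,0,0],[200,0,0]],"turn":[0,0,0,0,0,0,0,0,0,0],"claw":[-0.2,-0.2,-0.2,-0.2,-0.2,-0.2,-0.2,-0.2,-0.2,-0.2]}'; python3 -c "
from h import *
snap('side','s9');snap('scene','c9');crop('s9',280,130,160,170,3.5,'s9c');crop('c9',270,185,150,150,4,'c9c')"
```

```text
time: 28.8
tool_pos: [0.6388, -0.0722, 0.2218]
tool_rot: [3.141, -0.0, 2.843]
contact_force: [-0.2, 0.2, -1.2]
opening: 0.0549
grip_force: 0.0
time: 29.8
tool_pos: [0.4488, -0.0138, 0.2219]
tool_rot: [3.141, 0.0, 2.843]
contact_force: [-0.4, 0.4, -1.2]
opening: 0.055
grip_force: 0.0
```

View pics/s9c.png

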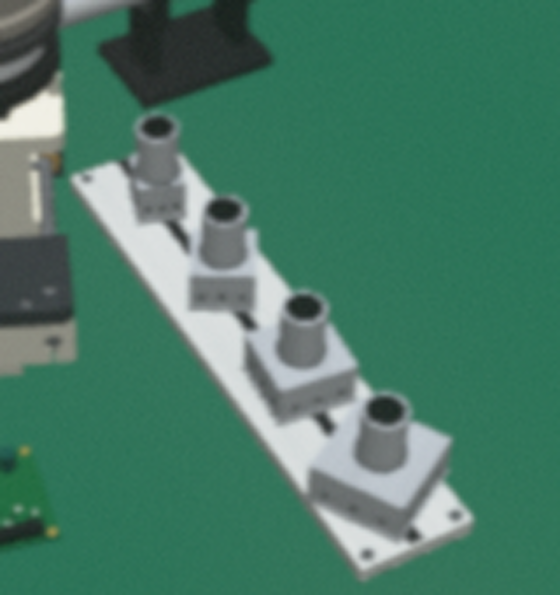

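View pics/c9c.png

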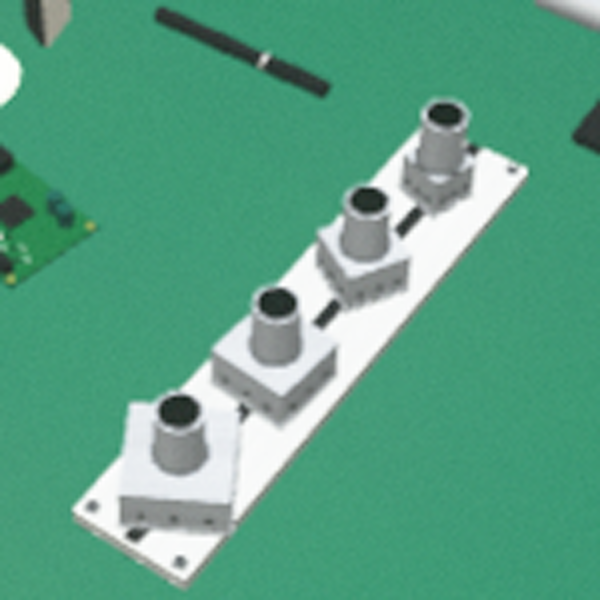

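All four stand upright on the rail in order (30, 39, 48, 57 from the gun end). Hole centres in the side crop are (157,128), (224,210), (304,306) and (386,410); I'll check those against z=0.076.

```bash
python3 -c "
from h import *
S=load('s9');C=load('c9')
for k,a,b in zip(P,((157,128),(224,210),(304,306),(386,410)),((445,115),(368,201),(277,303),(180,411))):
    s=at(S,280+a[0]/3.5,130+a[1]/3.5,.076);c=at(C,270+b[0]/4,185+b[1]/4,.076);print(k,s,c,(np.hypot(*((s+c)[:2]/2-P[k]))*1000).round(1))
o=robot.observe();print(o['contact_force'],o['qvel'].round(3))"
```

```text
30 [0.6091 0.1776 0.076 ] [0.6103 0.1822 0.076 ] 1.5
39 [0.6192 0.0971 0.076 ] [0.6201 0.1011 0.076 ] 0.7
48 [0.6308 0.0101 0.076 ] [0.6308 0.0134 0.076 ] 1.3
57 [ 0.64   -0.0751  0.076 ] [ 0.6408 -0.0709  0.076 ] 1.3
[1.35123284 0.089266   0.44803663] [ 0.003 -0.004  0.006 -0.001  0.001  0.002]
```

```bash
python3 -c "
from cell import robot
print(robot.hand_in())"
```

```text
the job is handed in; nothing more can be done
None
```

All four nozzles are on the rail in order, 30, 39, 48 and 57 mm from the gun's end, upright, released and measured within 2 mm of their pins; I handed the job in at about 30 s and no verdict came back.

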